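# Turn the parts carousel to the servo

### The job

Bring the servo round to the front: push the parts turntable round by its rim, at the finger posts, with your fingertips until the middle of the bay with the small grey servo lines up with the pointer on the foot, then take your hand away. Turn it steadily without flinging or forcing it; do not touch or take out the parts in the bays, and leave everything else on the bench where it is.

Things in the scene. Friction and masses are not known exactly. Their poses are not given: they have to be found in the camera images.
- foot: fixed round steel foot under the turntable, 184 mm across. Origin on the bench top, on the turntable's upright axis; z up. A flat aluminium pointer tongue (18 mm wide, 7 mm high, diamond-shaped head) sticks out along its -x axis from under the turntable, roughly towards the robot. The direction from the axis to the pointer is the front.
- pointer_tip (a point): outer tip of the pointer tongue, 170 mm from the axis, 36 mm outside the turntable's rim, 7 mm above the bench.
- carousel: grey turntable organiser, 268 mm across, turns without end either way; light friction (about 1 N at the posts) stops it once it is not pushed. Origin on its axis at its underside, 14 mm above the bench; z up; its x axis turns with it, along the middle of the servo's bay. Rim flange: radius 102 to 134 mm, top 22 mm above the bench.
- rim_post (a point): top of one of five alike upright aluminium finger posts on the rim flange: 13 mm thick, tops 52 mm above the bench, 122 mm from the axis, at 36 (this one), 108, 180, 252 and 324 degrees counter-clockwise from the turntable's x axis. From a post to the bay wall is 13 mm; the flange between posts is clear.
- servo_bay (a point): middle of the servo bay's outer wall, on its top edge, 100 mm from the axis along the turntable's x axis; turns with it. A round wall (outer radius 102 mm) and five radial partitions that end at the posts make five equal open bays: floor 22 mm, wall tops 45 mm, hub 50 mm above the bench.
- servo_bay_middle (a point): middle of the floor of the servo's bay, 62 mm from the axis; turns with it.
- servo: small grey servo with a black round knob on top, 20x46x35 mm, lying loose in its bay; origin at its underside.
- tape_roll: small roll of dark tape, 55 mm across, 19 mm high; loose in another bay; origin at its underside.
- small_wheel: small black drilled wheel, 27 mm across, 13 mm high; loose in another bay; origin at its underside.
- dongle: flat grey stick, 16x59x8 mm; loose in another bay; origin at its underside.
- cell: small round cell lying down, 15 mm thick, 50 mm long; loose in another bay; origin at its underside.
- meter: yellow multimeter lying on the bench, 162x86x51 mm; bystander; origin at its underside.
- mug: cream mug, 100 mm tall; bystander; origin at its underside.
- screwdriver: screwdriver with a yellow handle lying between the meter and the turntable, 25x158x28 mm; bystander; origin at its underside.
- cell_box: flat black holder with two cells, 33x94x17 mm, near the front edge; bystander; origin at its underside.
- remote_handset: black remote control, 42x112x14 mm, behind to the right; bystander; origin at its underside.

How it is judged:
By the outcome, as a careful person would: the job done as asked, in the order asked, and still so for the second after the job is handed in, with the robot touching nothing.
It also fails if it takes over 64 s, if anything falls off the work surface, if the arm or the gripper's body presses on something with over 40 N, if the wrist force passes 120 N, or if a joint passes its speed limit or range.

### The arm

A 7-joint arm with a two-finger parallel gripper is mounted at the origin on a cart in front of the work surface, level with it; the furniture and walls round the work are solid. World frame = base frame: x ahead of the robot, y to its left, z up, the work surface at z = 0. Lengths are in m, angles in rad, forces in N, time in s.
With the tool pointing down it reaches from about 0.35 to 0.9 m from the base axis. Payload 7.2 kg.
Tool frame: the origin (TCP) lies midway between the tips of the shut fingers; the grasp point (between the pads) lies 19 mm behind it; z points along the fingers, y is the line along which they close (so a half turn about z gives the same grasp; the last joint's range is limited). The gripper opens to 88 mm and grips with 3 to 60 N. Pads are 20 mm wide; open, the fingers measure 115 mm over their backs; the gripper's body (75 mm by 178 mm) begins 61 mm behind the grasp point.
Start: joints at [1.135, 0.411, -0.013, 1.596, 0.006, 1.134, -0.082], TCP at [0.225, -0.583, 0.19] pointing down, gripper open.
Joint ranges: [-2.95, 2.95], [-0.29, 1.99], [-1.47, 1.44], [0.14, 2.54], [-1.03, 4.17], [0.13, 1.85], [-2.86, 2.86]. Speed limits (rad/s): [2.39, 2.39, 3.01, 3.01, 3.14, 3.14, 3.14].

### API

Orientations are given as a unit quaternion [w, x, y, z].
In Python, from plant import env gives the robot as it stands.
- The arm moves only by the shell command python3 -m creep 'ROWS'. ROWS is JSON, a list of rows, each an object with "twist": the turn, a rotation vector about the tool's x, y, z in degrees, a list of three; "linear": the shift along the tool's x, y, z in m, a list of three; "jaw": the opening, from 0 (shut) to 1 (fully open). A call has 1 to 5 rows; each row is the pose to reach, as a shift and turn from the pose commanded when the call began, along the tool's axes at that moment; what a row does not reach only later rows make up. A row lasts 1/12 s, in which the tool goes at most 41.7 mm and 7.16 degrees, less where a joint would pass 70% of its speed; a pose out of reach is approached as far as the arm can. A call with a gripper value outside its range is refused whole. The fingers move at their own pace and stop on an object; the grip force is fixed at half the most. Time passes only in rows, so rows that repeat a pose let the fingers close. It gives the time, the measured TCP pose, the force, the opening and the grip force at its end, in the units of the state.
- env.get_obs(): the state, without advancing time (a new reading comes with each control period).
- env.camera(name): name is "scene" or "top" or "wrist"; returns a dict with "img" (480x640x3 uint8, red, green, blue), "fx", "fy", "cx", "cy" (pixels), "R" (3x3) and "t" (3): a world point X has camera coordinates R X + t. Camera axes: x right, y down, z forward; pixel columns grow to the right and rows downward; lengths in m; the calibration is good to about 2 mm. A picture is of the moment at which its call begins. There is no depth.
- env.sign_off(): hands the job in; it is judged then, once.
Trained networks look in the newest picture that a camera, given by its name, has taken for a name from the list of things; names that differ only in an ending like _2 or _b are one class to them, and where a whole thing is asked for, a point or a joint stands for the part that bears it (a point fixed in the world has none). Each returns a list of dicts, best first, with "confidence" (0 to 1); they miss things now and then, are a little off and sometimes report something else, mostly with a low value. They report only what shows in the picture. A call takes as long as a camera call.
- env.search_frame(camera, target): "xyz" ([x, y, z] in m, in world coordinates, good to about 4 mm: the middle of the surface that is visible of it).
- env.cut_out(camera, target): "region" (480x640 bool, what is visible of it).
- env.place_of(camera, target): "xyz" ([x, y, z] in m, in world coordinates, good to about 4 mm: a listed point, or the origin of a listed thing).
The state is a dict: "clock": time; "joints": joint angles; "joint_velocities": joint speeds; "tau": joint torques, N m; "tcp_pos": TCP position; "ee_rot": TCP orientation; "force": force on the tool from outside, world axes, zero at the start; "wrist_torque": the same for the moment, N m; "finger_gap": opening from 0.0 (shut) to 1.0 (fully open); "finger_force": force on a finger pad.
Only numpy, scipy, OpenCV 4.12 (cv2) and the standard library are available. Lean on these libraries where they do the work, as an engineer would, in place of code of your own. Each camera call takes 0.05 s, during which the arm holds its last target. There are 200 camera calls.

## Working session

There is one attempt and no reset: what is moved stays moved. The work goes in short steps, Python scripts to look and compute and a shell command to move; the robot and the scene stay as the last step left them, time stands still between calls to the robot, and variables do not carry over. Pictures are saved under pics/ and viewed, at most 10 in all, crops included, and the job is handed in when it is done.

```bash
mkdir -p pics; python3 - <<'E'
from plant import env
import cv2,numpy as np
for c in ["scene","top"]:
    im=env.camera(c); cv2.imwrite(f"pics/{c}0.png",im["img"][:,:,::-1])
    for t in ["foot","pointer_tip","carousel","servo_bay","servo_bay_middle","servo","rim_post","screwdriver","mug","meter","cell_box","remote_handset"]:
        r=env.place_of(c,t); print(c,t,[(np.round(a["xyz"],3).tolist(),round(a["confidence"],2)) for a in r[:5]])
o=env.get_obs(); print(o["clock"],o["tcp_pos"],o["ee_rot"],o["finger_gap"])
E
```

```text
scene foot []
scene pointer_tip []
scene carousel [([0.542, -0.046, 0.011], 0.64), ([0.511, 0.009, 0.024], 0.42)]
scene servo_bay [([0.612, 0.024, 0.046], 0.82)]
scene servo_bay_middle [([0.583, -0.004, 0.023], 0.74), ([0.597, -0.076, 0.022], 0.34)]
scene servo [([0.512, 0.008, 0.021], 0.24)]
scene rim_post [([0.557, 0.071, 0.053], 0.96)]
scene screwdriver []
scene mug []
scene meter [([0.638, -0.321, 0.003], 0.29)]
scene cell_box [([0.354, -0.221, -0.004], 0.55)]
scene remote_handset [([0.639, -0.319, -0.003], 0.66)]
top foot []
top pointer_tip [([0.385, -0.122, 0.004], 0.7)]
top carousel [([0.539, -0.048, 0.013], 0.82)]
top servo_bay [([0.606, 0.026, 0.048], 0.81), ([0.54, -0.045, 0.012], 0.37)]
top servo_bay_middle [([0.59, -0.007, 0.024], 0.7)]
top servo [([0.583, -0.005, 0.022], 0.69), ([0.539, -0.048, 0.012], 0.21)]
top rim_post [([0.561, 0.071, 0.048], 0.77)]
top screwdriver [([0.433, 0.188, -0.001], 0.56)]
top mug [([0.595, 0.241, -0.004], 0.84)]
top meter [([0.403, 0.29, -0.0], 0.86)]
top cell_box [([0.358, -0.224, -0.004], 0.97)]
top remote_handset [([0.638, -0.324, -0.003], 0.77)]
1.3 [ 0.2246981  -0.58318329  0.19044411] [-2.50576428e-05  9.83139109e-01  1.82859211e-01 -2.09515896e-06] 0.9955452044938305
```

View pics/top0.png

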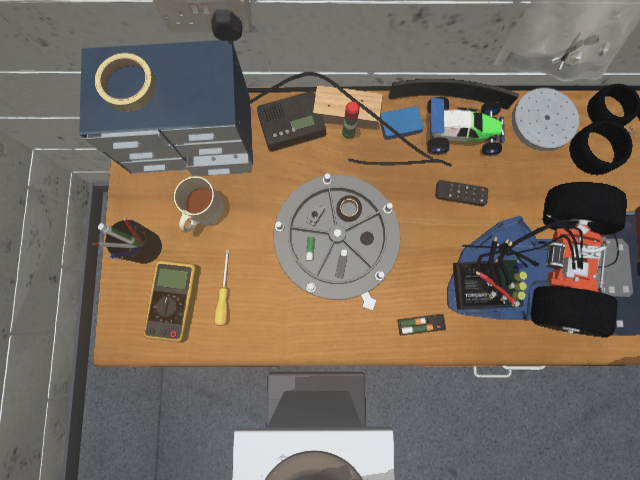

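View pics/scene0.png

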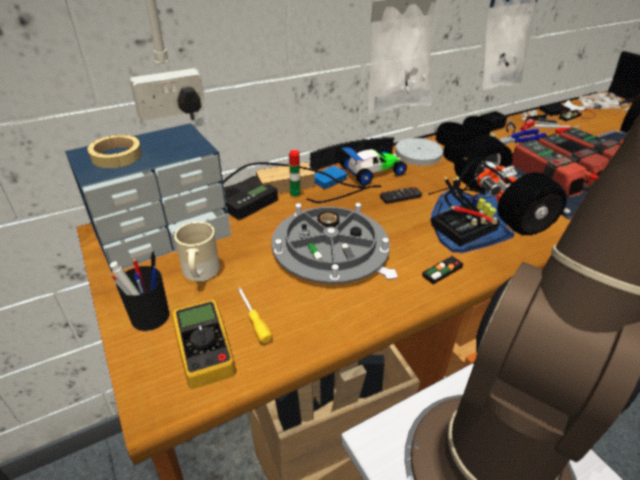

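The top view shows the turntable hub at about (337,236), the servo up-left at (316,214) and the pointer at the lower right, at (369,300). The networks agree with the picture: the axis is near (0.540, -0.047), the servo bay at about 45° and the front at about 206°. I'll turn it about 160° counter-clockwise, with the fingertips straddling the post at 153°.

```bash
cat > h.py <<'E'
from plant import env
import numpy as np, sys
from scipy.spatial.transform import Rotation as Ro
def go(x,y,z,phi):
    o=env.get_obs(); R=Ro.from_quat(np.roll(o["ee_rot"],-1))
    p=np.radians(phi); yv=np.array([np.cos(p),np.sin(p),0]); zv=np.array([0,0,-1.]); T=np.c_[np.cross(yv,zv),yv,zv]
    print("t",round(o["clock"],2),"tcp",o["tcp_pos"].round(4),"F",np.round(o["force"],1),"gap",round(o["finger_gap"],2),
     "lin",R.inv().apply(np.array([x,y,z])-o["tcp_pos"]).round(4),"tw",(R.inv()*Ro.from_matrix(T)).as_rotvec(degrees=True).round(1), "j7",round(o["joints"][6],2))
if len(sys.argv)>4: go(*map(float,sys.argv[1:5]))
E
python3 -m creep '[{"twist":[0,0,7],"linear":[0.026,-0.031,0.002],"jaw":0.4},{"twist":[0,0,14],"linear":[0.053,-0.062,0.005],"jaw":0.4},{"twist":[0,0,20],"linear":[0.080,-0.094,0.008],"jaw":0.4},{"twist":[0,0,26],"linear":[0.106,-0.125,0.011],"jaw":0.4},{"twist":[0,0,32],"linear":[0.132,-0.157,0.014],"jaw":0.4}]'
python3 h.py 0.430 0.008 0.15 -117
```

```text
clock: 1.72
tcp_pos: [0.2918, -0.3875, 0.1764]
ee_rot: [0.0, 0.995, -0.098, 0.0]
force: [1.0, 0.4, -0.1]
finger_gap: 0.657
finger_force: 0.0
t 1.72 tcp [ 0.2918 -0.3875  0.1764] F [ 1.   0.4 -0.1] gap 0.66 lin [ 0.0585 -0.4148  0.0263] tw [ 0.  -0.  15.8] j7 -0.94
```

```bash
python3 -m creep '[{"twist":[0,0,3],"linear":[0.005,-0.040,0.002],"jaw":0.4},{"twist":[0,0,6],"linear":[0.010,-0.080,0.005],"jaw":0.4},{"twist":[0,0,9],"linear":[0.015,-0.120,0.008],"jaw":0.4},{"twist":[0,0,12],"linear":[0.021,-0.160,0.010],"jaw":0.4},{"twist":[0,0,15.8],"linear":[0.027,-0.200,0.013],"jaw":0.4}]' | head -2
python3 h.py 0.430 0.008 0.15 -117
```

```text
clock: 2.13
tcp_pos: [0.3562, -0.1963, 0.1638]
t 2.13 tcp [ 0.3562 -0.1963  0.1638] F [ 0.7 -0.4  0.2] gap 0.4 lin [-0.0265 -0.2156  0.0137] tw [ 0.  -0.1  0.1] j7 -1.67
```

```bash
python3 -m creep '[{"twist":[0,0,0],"linear":[-0.005,-0.04,0.004],"jaw":0.4},{"twist":[0,0,0],"linear":[-0.010,-0.080,0.006],"jaw":0.4},{"twist":[0,0,0],"linear":[-0.015,-0.120,0.009],"jaw":0.4},{"twist":[0,0,0],"linear":[-0.020,-0.160,0.012],"jaw":0.4},{"twist":[0,0,0],"linear":[-0.025,-0.200,0.014],"jaw":0.4}]' | head -2
python3 -m creep '[{"twist":[0,0,0],"linear":[-0.0015,-0.0156,0],"jaw":0.4},{"twist":[0,0,0],"linear":[-0.0015,-0.0156,0],"jaw":0.4}]' | head -2
python3 - <<'E'
from plant import env
import cv2,numpy as np
im=env.camera("wrist"); I=im["img"][:,:,::-1].copy()
K=np.array([[im["fx"],0,im["cx"]],[0,im["fy"],im["cy"]],[0,0,1]])
for X in [(0.430,0.008,0.052),(0.385,-.122,.007),(.54,-.047,.05)]:
    p=K@(im["R"]@np.array(X)+im["t"]); print(p[:2]/p[2]); p=(p[:2]/p[2]).astype(int)
    cv2.drawMarker(I,tuple(map(int,p)),(0,0,255),0,15,1)
cv2.imwrite("pics/w1.png",I)
for c in ["wrist","top"]:
    if c=="top": env.camera(c)
    for t in ["pointer_tip","carousel","rim_post","servo_bay","servo_bay_middle"]:
        print(c,t,[(np.round(a["xyz"],3).tolist(),round(a["confidence"],2)) for a in env.place_of(c,t)[:5]])
E
python3 h.py 0.430 0.008 0.034 -117
```

```text
clock: 2.55
tcp_pos: [0.4238, -0.0062, 0.1497]
clock: 2.72
tcp_pos: [0.4304, 0.0108, 0.1497]
[314.71732406 233.77840382]
[448.40827406 207.02271052]
[315.49053801  86.03500807]
wrist pointer_tip [([0.389, -0.124, 0.007], 0.91)]
wrist carousel [([0.541, -0.046, 0.016], 0.65)]
wrist rim_post [([0.557, 0.072, 0.053], 0.84)]
wrist servo_bay [([0.609, 0.022, 0.048], 0.89), ([0.599, -0.074, 0.026], 0.42), ([0.391, -0.124, 0.007], 0.23)]
wrist servo_bay_middle [([0.583, -0.006, 0.024], 0.91)]
top pointer_tip [([0.384, -0.122, 0.005], 0.41)]
top carousel []
top rim_post []
top servo_bay [([0.64, -0.324, -0.0], 0.53)]
top servo_bay_middle []
t 3.32 tcp [0.4291 0.0061 0.1495] F [0.5 0.1 0.2] gap 0.4 lin [-1.000e-04 -2.100e-03  1.155e-01] tw [ 0.  -0.   0.2] j7 -2.23
```

View pics/w1.png

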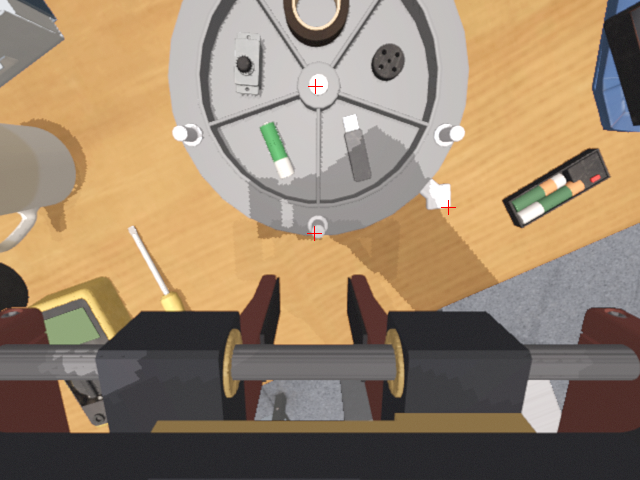

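The wrist view shows the near post top at (317,224), about 5 mm nearer the axis than I predicted (315,233). The finger gap is centred over it, and the pointer head is near (437,195). I'll correct by 3.5 mm and go down.

```bash
python3 -m creep '[{"twist":[0,0,0],"linear":[0.0035,-0.002,0.03],"jaw":0.4},{"twist":[0,0,0],"linear":[0.0035,-0.002,0.06],"jaw":0.4},{"twist":[0,0,0],"linear":[0.0035,-0.002,0.085],"jaw":0.4},{"twist":[0,0,0],"linear":[0.0035,-0.002,0.105],"jaw":0.4},{"twist":[0,0,0],"linear":[0.0035,-0.002,0.1155],"jaw":0.4}]'
python3 - <<'E'
from plant import env
import cv2
im=env.camera("wrist"); cv2.imwrite("pics/w2.png",im["img"][:,:,::-1])
E
python3 h.py 0.433 0.006 0.034 -117
```

```text
clock: 3.73
tcp_pos: [0.4317, 0.0065, 0.0317]
ee_rot: [0.0, 0.973, -0.231, -0.001]
force: [0.7, 0.0, 0.3]
finger_gap: 0.399
finger_force: 0.0
t 3.78 tcp [0.4312 0.0065 0.0309] F [-0.7  0.7 -2.2] gap 0.4 lin [ 0.0019 -0.0004 -0.0031] tw [0.1 0.2 0.3] j7 -2.35
```

View pics/w2.png

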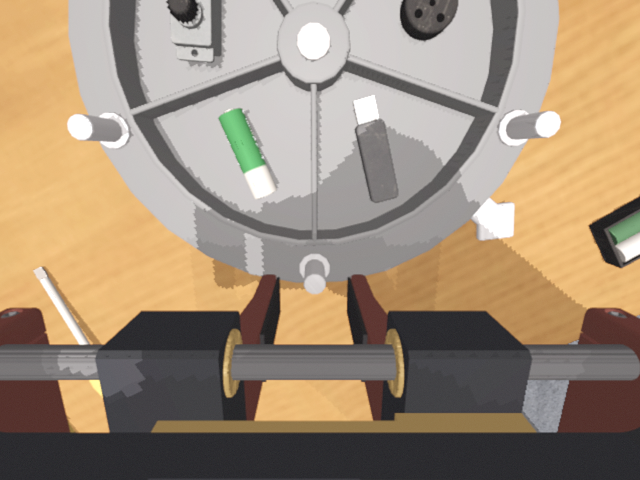

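The post top at (314,285) stands midway between the fingertips at (270,280) and (358,280), and nothing is touching. I'll start the sweep.

```bash
python3 -m creep '[{"twist":[0,0,-2],"linear":[0.001,0.0043,-0.002],"jaw":0.4},{"twist":[0,0,-5],"linear":[0.0025,0.0106,-0.003],"jaw":0.4},{"twist":[0,0,-8],"linear":[0.0032,0.0170,-0.003],"jaw":0.4},{"twist":[0,0,-11],"linear":[0.0042,0.0233,-0.003],"jaw":0.4},{"twist":[0,0,-14],"linear":[0.0056,0.0295,-0.003],"jaw":0.4}]'
python3 h.py 0.433 0.006 0.034 -103
```

```text
clock: 4.2
tcp_pos: [0.4252, -0.0225, 0.0375]
ee_rot: [0.0, 0.994, -0.11, 0.0]
force: [-0.3, -0.3, -0.0]
finger_gap: 0.398
finger_force: 0.0
t 4.2 tcp [ 0.4252 -0.0225  0.0375] F [-0.3 -0.3 -0. ] gap 0.4 lin [ 0.0015 -0.0295  0.0035] tw [ 0.  -0.   0.4] j7 -2.05
```

```bash
python3 -m creep '[{"twist":[0,0,-3],"linear":[-0.0005,0.0064,0.001],"jaw":0.4},{"twist":[0,0,-7],"linear":[0.0002,0.0149,0.003],"jaw":0.4},{"twist":[0,0,-11],"linear":[0.0012,0.0233,0.003],"jaw":0.4},{"twist":[0,0,-15],"linear":[0.0032,0.0316,0.003],"jaw":0.4},{"twist":[0,0,-19],"linear":[0.0056,0.0397,0.003],"jaw":0.4}]' | head -4
python3 -m creep '[{"twist":[0,0,-4],"linear":[0.0003,0.0085,0],"jaw":0.4},{"twist":[0,0,-8],"linear":[0.0012,0.0170,0],"jaw":0.4},{"twist":[0,0,-12],"linear":[0.0027,0.0254,0],"jaw":0.4},{"twist":[0,0,-16],"linear":[0.0047,0.0336,0],"jaw":0.4},{"twist":[0,0,-20],"linear":[0.0074,0.0417,0],"jaw":0.4}]' | head -4
python3 - <<'E'
from plant import env
import cv2
im=env.camera("wrist"); cv2.imwrite("pics/w3.png",im["img"][:,:,::-1])
E
python3 h.py 0.433 0.006 0.034 -64
```

```text
clock: 4.62
tcp_pos: [0.4219, -0.0627, 0.0345]
ee_rot: [0.0, 0.998, 0.056, 0.0]
force: [0.7, 0.0, 0.1]
clock: 5.03
tcp_pos: [0.4339, -0.1035, 0.0346]
ee_rot: [0.0, 0.973, 0.229, 0.0]
force: [-0.1, 0.0, 0.2]
t 5.08 tcp [ 0.4347 -0.1051  0.0346] F [ 0.8 -1.7 -0.5] gap 0.4 lin [ 0.0483 -0.1     0.0004] tw [ 0.1 -0.   0.6] j7 -1.27
```

View pics/w3.png

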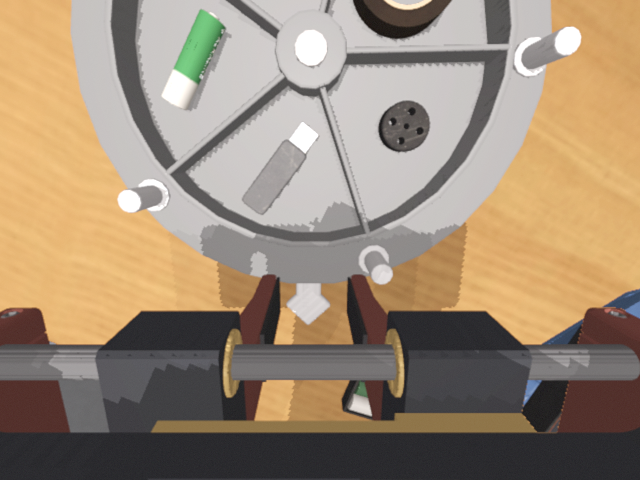

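The post slipped through. The cell/dongle post is now behind at (145,195), another post is at (375,262) just ahead of the right finger, and the pointer head is at (308,303). I'll check where the fingertips project against the rim and the present turntable angle.

```bash
python3 - <<'E'
from plant import env
import cv2,numpy as np
from scipy.spatial.transform import Rotation as Ro
im=env.camera("wrist")
o=env.get_obs(); T=Ro.from_quat(np.roll(o["ee_rot"],-1)).as_matrix(); p=o["tcp_pos"]
K=np.array([[im["fx"],0,im["cx"]],[0,im["fy"],im["cy"]],[0,0,1]])
pr=lambda X:(lambda q:(q[:2]/q[2]).round())(K@(im["R"]@np.array(X)+im["t"]))
def un(u,v,z):
    d=im["R"].T@np.linalg.inv(K)@[u,v,1]; c=-im["R"].T@im["t"]; return (c+d*(z-c[2])/d[2]).round(4)
print("cam in tool",T.T@(-im["R"].T@im["t"]-p))
for dx in (-.01,0,.01): print(dx,pr(p+T@[dx,-.0175,0]),pr(p+T@[dx,0.0175,0]))
print("hub",un(312,47,.05),"posts",un(130,202,.052),un(382,272,.052),un(568,40,.052),"ptr tip",un(309,323,.007))
for c in ["wrist","top","scene"]:
    if c!="wrist": env.camera(c)
    for t in ["pointer_tip","carousel","rim_post","servo_bay","servo_bay_middle"]:
        print(c,t,[(np.round(a["xyz"],3).tolist(),round(a["confidence"],2)) for a in env.place_of(c,t)[:5]])
E
```

```text
cam in tool [ 0.06999139  0.00079877 -0.19481127]
-0.01 [283. 285.] [339. 285.]
0 [283. 270.] [339. 270.]
0.01 [282. 255.] [339. 255.]
hub [ 0.5414 -0.0513  0.05  ] posts [0.4312 0.0022 0.052 ] [ 0.4571 -0.1379  0.052 ] [ 0.5981 -0.1587  0.052 ] ptr tip [ 0.3878 -0.1257  0.007 ]
wrist pointer_tip [([0.393, -0.123, 0.006], 0.65)]
wrist carousel [([0.538, -0.042, 0.017], 0.62)]
wrist rim_post []
wrist servo_bay []
wrist servo_bay_middle [([0.535, -0.049, 0.019], 0.51)]
top pointer_tip []
top carousel [([0.539, -0.046, 0.013], 0.63)]
top rim_post [([0.563, 0.068, 0.049], 0.93), ([0.597, 0.238, -0.005], 0.38)]
top servo_bay [([0.609, 0.022, 0.048], 0.97)]
top servo_bay_middle [([0.588, -0.004, 0.021], 0.81)]
scene pointer_tip [([0.391, -0.123, 0.008], 0.65)]
scene carousel [([0.542, -0.044, 0.012], 0.68)]
scene rim_post [([0.558, 0.073, 0.051], 0.92)]
scene servo_bay [([0.608, 0.025, 0.049], 0.65)]
scene servo_bay_middle [([0.581, -0.004, 0.02], 0.72)]
```

The turntable has not moved. The open fingertips sit higher than the TCP, because the TCP is defined for shut fingers, so they passed over or beside the post. I'll shut them and push the post ahead with the closed tips.

```bash
python3 -m creep '[{"twist":[0,0,0],"linear":[0,0,0],"jaw":0},{"twist":[0,0,0],"linear":[0,0,0],"jaw":0},{"twist":[0,0,0],"linear":[0,0,0],"jaw":0},{"twist":[0,0,0],"linear":[0,0,0],"jaw":0},{"twist":[0,0,0],"linear":[0,0,0],"jaw":0}]'
python3 - <<'E'
from plant import env
import cv2
im=env.camera("wrist"); cv2.imwrite("pics/w4.png",im["img"][:,:,::-1])
E
python3 h.py 0.433 0.006 0.034 -64
```

```text
clock: 6.4
tcp_pos: [0.4335, -0.1028, 0.0339]
ee_rot: [0.0, 0.974, 0.227, -0.0]
force: [-0.4, -0.2, 0.8]
finger_gap: 0.059
finger_force: 0.0
t 6.45 tcp [ 0.4336 -0.1028  0.0339] F [-0.1  0.1 -0.2] gap 0.02 lin [ 0.0476 -0.0978 -0.0001] tw [ 0.  -0.   0.3] j7 -1.28
```

View pics/w4.png

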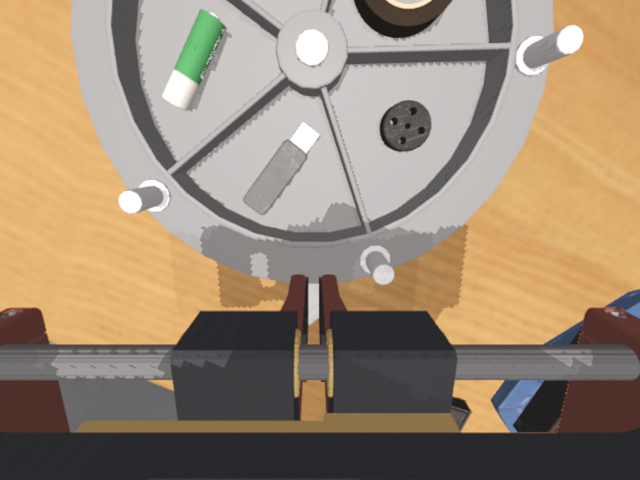

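```bash
python3 -m creep '[{"twist":[0,0,-2],"linear":[0.002,0.0043,0.003],"jaw":0},{"twist":[0,0,-5],"linear":[0.0035,0.0106,0.006],"jaw":0},{"twist":[0,0,-8],"linear":[0.0042,0.0170,0.006],"jaw":0},{"twist":[0,0,-11],"linear":[0.0052,0.0233,0.006],"jaw":0},{"twist":[0,0,-14],"linear":[0.0066,0.0295,0.006],"jaw":0}]' |head -4
python3 -m creep '[{"twist":[0,0,-3],"linear":[0.0002,0.0064,0],"jaw":0},{"twist":[0,0,-6],"linear":[0.0007,0.0127,0],"jaw":0},{"twist":[0,0,-9],"linear":[0.0015,0.0191,0],"jaw":0},{"twist":[0,0,-12],"linear":[0.0027,0.0254,0],"jaw":0},{"twist":[0,0,-15],"linear":[0.0042,0.0316,0],"jaw":0}]'
python3 - <<'E'
from plant import env
import cv2
im=env.camera("wrist"); cv2.imwrite("pics/w5.png",im["img"][:,:,::-1])
E
python3 h.py 0.541 -0.0475 0.034 -34
```

```text
clock: 6.87
tcp_pos: [0.4526, -0.1265, 0.0279]
ee_rot: [-0.0, 0.938, 0.345, -0.0]
force: [0.2, -0.4, 0.3]
clock: 7.28
tcp_pos: [0.4763, -0.148, 0.0279]
ee_rot: [-0.0, 0.885, 0.465, -0.0]
force: [0.6, -0.1, 0.7]
finger_gap: 0.002
finger_force: 0.0
t 7.33 tcp [ 0.4774 -0.1488  0.0279] F [ 0.8 -1.7  0.2] gap 0.01 lin [ 0.1195 -0.0048 -0.006 ] tw [ 0.  -0.  -0.4] j7 -0.77
```

View pics/w5.png

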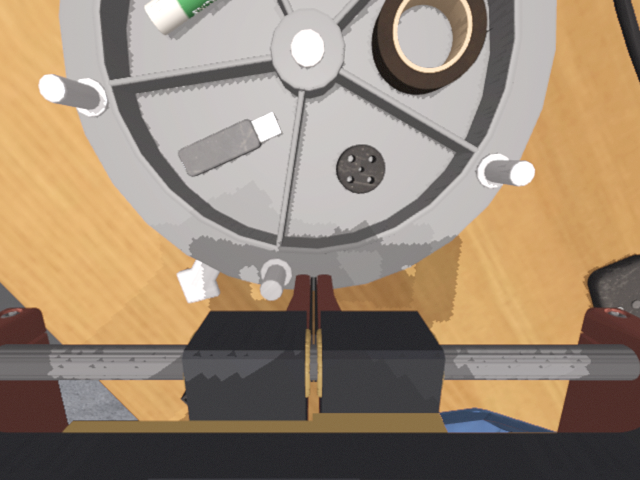

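The fingertips passed the post again: it is now behind at (272,285), with no force felt. I need the true fingertip height, so I'll look from both fixed cameras, with the TCP and rim points projected.

```bash
python3 - <<'E'
from plant import env
import cv2,numpy as np
o=env.get_obs(); p=o["tcp_pos"]; out=[]
for c,(x0,y0) in {"scene":(230,150),"top":(260,160)}.items():
    im=env.camera(c); I=cv2.resize(im["img"][y0:y0+150,x0:x0+200,::-1],None,fx=4,fy=4,interpolation=2)[:,:]
    K=np.array([[im["fx"],0,im["cx"]],[0,im["fy"],im["cy"]],[0,0,1]])
    for X,col in [(p,(0,0,255)),(p+[0,0,.03],(0,255,255))]:
        q=K@(im["R"]@X+im["t"]); q=q[:2]/q[2]; print(c,q)
        cv2.drawMarker(I,(int((q[0]-x0)*4),int((q[1]-y0)*4)),col,0,20,1)
    out.append(cv2.resize(I,(400,300)) if 0 else I)
    print(c,[(np.round(a["xyz"],3).tolist(),round(a["confidence"],2)) for a in env.place_of(c,"servo_bay")[:2]])
cv2.imwrite("pics/s5.png",np.vstack([out[0][:300+0],out[1][150:450]]) if 0 else out[0]); cv2.imwrite("pics/t5.png",out[1])
E
```

```text
scene [382.56896717 240.2915213 ]
scene [384.01768751 229.67025164]
scene []
top [385.66181987 264.83735985]
top [387.87585886 263.12037356]
top [([0.609, 0.021, 0.048], 0.83), ([0.401, 0.29, 0.002], 0.74)]
```

View pics/s5.png

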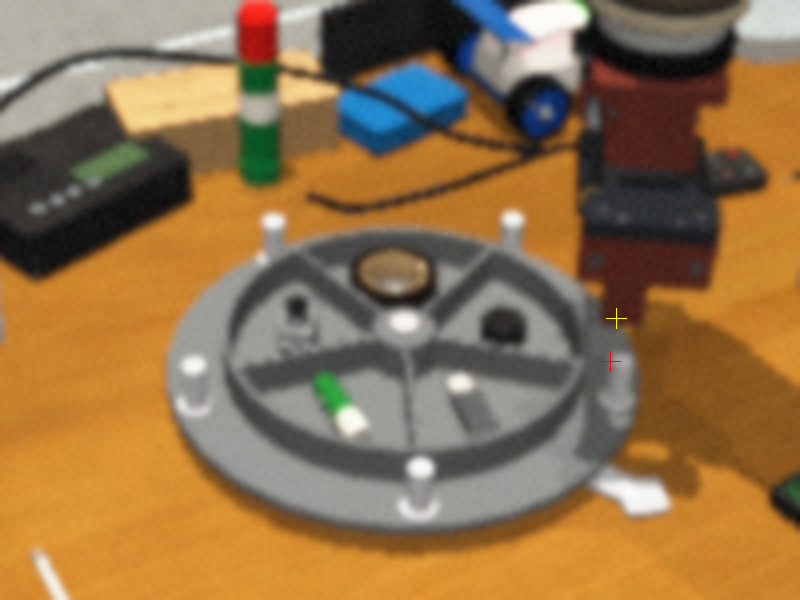

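The scene view settles it. The fingertips end at about (620,322), close to the TCP+30 mm mark at (616,318), so the real tips are about 28 mm above the reported TCP. I'll hop back behind the post at 226° and go down so that the tips really are at about 33 mm.

```bash
python3 -m creep '[{"twist":[0,0,0],"linear":[0,0,-0.010],"jaw":0},{"twist":[0,0,7],"linear":[0.0009,-0.0149,-0.012],"jaw":0},{"twist":[0,0,14],"linear":[0.0036,-0.0295,-0.012],"jaw":0},{"twist":[0,0,20.5],"linear":[0.0081,-0.0437,-0.012],"jaw":0},{"twist":[0,0,27],"linear":[0.0123,-0.0550,-0.012],"jaw":0}]' |head -4
python3 -m creep '[{"twist":[0,0,0],"linear":[0,0,0.008],"jaw":0},{"twist":[0,0,0],"linear":[0,0,0.016],"jaw":0},{"twist":[0,0,0],"linear":[0,0,0.024],"jaw":0},{"twist":[0,0,0],"linear":[0,0,0.030],"jaw":0},{"twist":[0,0,0],"linear":[0,0,0.034],"jaw":0}]'
python3 - <<'E'
from plant import env
import cv2
im=env.camera("wrist"); cv2.imwrite("pics/w6.png",im["img"][:,:,::-1])
E
python3 h.py 0.541 -0.0475 0.034 -61
```

```text
clock: 7.95
tcp_pos: [0.4371, -0.1055, 0.0407]
ee_rot: [0.0, 0.97, 0.241, 0.0]
force: [-0.2, -0.2, -0.9]
clock: 8.37
tcp_pos: [0.4376, -0.1066, 0.0046]
ee_rot: [-0.0, 0.97, 0.245, -0.001]
force: [-0.2, 0.5, -0.2]
finger_gap: 0.003
finger_force: 0.0
t 8.42 tcp [ 0.4373 -0.1064  0.0043] F [-0.8 -0.3 -1.1] gap 0.01 lin [ 0.1192 -0.0028 -0.0299] tw [-0.1  0.1 -0.7] j7 -1.29
```

View pics/w6.png

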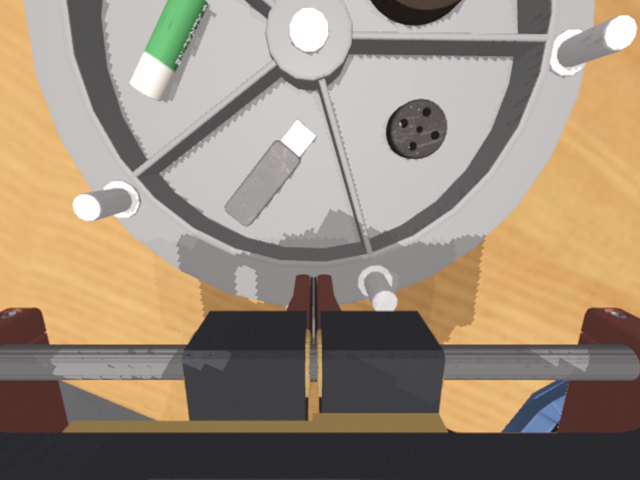

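The tips now sit over the flange band at (313,278), just behind the post whose base is at (377,280) and top at (382,300), at the right radius. I'll push steadily.

```bash
python3 -m creep '[{"twist":[0,0,-2],"linear":[0.0001,0.0043,-0.001],"jaw":0},{"twist":[0,0,-4],"linear":[0.0003,0.0085,-0.0015],"jaw":0},{"twist":[0,0,-6],"linear":[0.0007,0.0127,-0.0015],"jaw":0},{"twist":[0,0,-8],"linear":[0.0012,0.0170,-0.0015],"jaw":0},{"twist":[0,0,-10],"linear":[0.0019,0.0212,-0.0015],"jaw":0}]' |head -4
python3 -m creep '[{"twist":[0,0,-3],"linear":[0.0002,0.0064,0],"jaw":0},{"twist":[0,0,-6],"linear":[0.0007,0.0127,0],"jaw":0},{"twist":[0,0,-9],"linear":[0.0015,0.0191,0],"jaw":0},{"twist":[0,0,-12],"linear":[0.0027,0.0254,0],"jaw":0},{"twist":[0,0,-15],"linear":[0.0042,0.0316,0],"jaw":0}]'
cat > ang.py <<'E'
from plant import env
import numpy as np
A=np.array([.541,-.0475])
for c in ["top","wrist","scene"]:
    env.camera(c)
    for t,off in [("servo_bay",0),("servo_bay_middle",0),("rim_post",36),("pointer_tip",180)]:
        for a in env.place_of(c,t)[:1]:
            d=np.array(a["xyz"])[:2]-A; print(c,t,"ang",round((np.degrees(np.arctan2(d[1],d[0]))-off)%360,1),"R",round(np.hypot(*d),3),round(a["confidence"],2))
E
python3 ang.py; python3 h.py 0.541 -0.0475 0.034 -36
```

```text
clock: 8.83
tcp_pos: [0.4497, -0.1243, 0.0072]
ee_rot: [-0.0, 0.944, 0.329, -0.0]
force: [0.1, 1.3, 0.7]
clock: 9.25
tcp_pos: [0.4725, -0.1464, 0.0071]
ee_rot: [-0.0, 0.893, 0.45, -0.0]
force: [-1.0, 1.0, 0.7]
finger_gap: 0.005
finger_force: 0.6
top servo_bay ang 63.1 R 0.099 0.64
top servo_bay_middle ang 59.5 R 0.063 0.81
top rim_post ang 61.3 R 0.121 0.92
top pointer_tip ang 26.1 R 0.171 0.61
wrist pointer_tip ang 26.6 R 0.169 0.61
scene servo_bay ang 63.3 R 0.098 0.62
scene servo_bay_middle ang 66.5 R 0.061 0.87
scene rim_post ang 63.4 R 0.117 0.63
scene pointer_tip ang 291.7 R 0.365 0.33
t 10.0 tcp [ 0.4725 -0.1462  0.0075] F [ 0.3 -0.4  0.1] gap 0.01 lin [ 0.12   -0.0041 -0.0265] tw [ 0.   0.  -0.7] j7 -0.85
```

It turns: the servo bay is at about 62°, and about 144° remain. I'll keep the circular sweep going.

```bash
python3 -m creep '[{"twist":[0,0,-2.5],"linear":[0.0001,0.0053,0],"jaw":0},{"twist":[0,0,-6],"linear":[0.0007,0.0126,0],"jaw":0},{"twist":[0,0,-10],"linear":[0.0018,0.0209,0],"jaw":0},{"twist":[0,0,-14],"linear":[0.0036,0.0291,0],"jaw":0},{"twist":[0,0,-18],"linear":[0.0059,0.0372,0],"jaw":0}]' |head -4
python3 -m creep '[{"twist":[0,0,-4],"linear":[0.0003,0.0084,0],"jaw":0},{"twist":[0,0,-8],"linear":[0.0012,0.0168,0],"jaw":0},{"twist":[0,0,-12],"linear":[0.0026,0.0250,0],"jaw":0},{"twist":[0,0,-16],"linear":[0.0047,0.0332,0],"jaw":0},{"twist":[0,0,-20],"linear":[0.0073,0.0412,0],"jaw":0}]' |head -4
python3 -m creep '[{"twist":[0,0,-4],"linear":[0.0003,0.0084,0],"jaw":0},{"twist":[0,0,-8],"linear":[0.0012,0.0168,0],"jaw":0},{"twist":[0,0,-12],"linear":[0.0026,0.0250,0],"jaw":0},{"twist":[0,0,-15],"linear":[0.0041,0.0311,0],"jaw":0},{"twist":[0,0,-17],"linear":[0.0053,0.0352,0],"jaw":0}]' |head -4
python3 ang.py; python3 h.py 0.541 -0.0475 0.034 19
```

```text
clock: 10.42
tcp_pos: [0.5058, -0.1637, 0.0073]
ee_rot: [-0.0, 0.812, 0.584, -0.0]
force: [-1.3, 0.6, -0.3]
clock: 10.83
tcp_pos: [0.547, -0.1701, 0.0072]
ee_rot: [-0.0, 0.698, 0.716, -0.0]
force: [-1.6, 0.5, 0.6]
clock: 11.25
tcp_pos: [0.5824, -0.1639, 0.0071]
ee_rot: [-0.0, 0.585, 0.811, -0.0]
force: [-1.3, 0.1, 0.5]
top servo_bay ang 120.1 R 0.1 0.78
top servo_bay_middle ang 114.6 R 0.059 0.59
top rim_post ang 78.3 R 0.261 0.68
top pointer_tip ang 26.7 R 0.17 0.6
wrist servo_bay ang 156.0 R 0.008 0.58
scene servo_bay ang 118.0 R 0.101 0.84
scene servo_bay_middle ang 119.7 R 0.062 0.62
scene rim_post ang 119.2 R 0.12 0.8
scene pointer_tip ang 26.3 R 0.171 0.47
t 12.0 tcp [ 0.5823 -0.164   0.0075] F [-0.   0.2 -0.7] gap 0.0 lin [ 0.1236 -0.0027 -0.0265] tw [ 0.   0.  -0.7] j7 -0.01
```

```bash
python3 -m creep '[{"twist":[0,0,-2.5],"linear":[0.0008,0.0053,0],"jaw":0},{"twist":[0,0,-6],"linear":[0.002,0.0126,0],"jaw":0},{"twist":[0,0,-10],"linear":[0.0038,0.0209,0],"jaw":0},{"twist":[0,0,-14],"linear":[0.0056,0.0291,0],"jaw":0},{"twist":[0,0,-18],"linear":[0.0079,0.0372,0],"jaw":0}]' |head -4
python3 -m creep '[{"twist":[0,0,-4],"linear":[0.0003,0.0084,0],"jaw":0},{"twist":[0,0,-8],"linear":[0.0012,0.0168,0],"jaw":0},{"twist":[0,0,-12],"linear":[0.0026,0.0250,0],"jaw":0},{"twist":[0,0,-16],"linear":[0.0047,0.0332,0],"jaw":0},{"twist":[0,0,-20],"linear":[0.0073,0.0412,0],"jaw":0}]' |head -4
python3 -m creep '[{"twist":[0,0,-4],"linear":[0.0003,0.0084,0],"jaw":0},{"twist":[0,0,-8],"linear":[0.0012,0.0168,0],"jaw":0},{"twist":[0,0,-12],"linear":[0.0026,0.0250,0],"jaw":0},{"twist":[0,0,-16],"linear":[0.0047,0.0332,0],"jaw":0},{"twist":[0,0,-20],"linear":[0.0073,0.0412,0],"jaw":0}]' |head -4
python3 -m creep '[{"twist":[0,0,-4],"linear":[0.0003,0.0084,0],"jaw":0},{"twist":[0,0,-8],"linear":[0.0012,0.0168,0],"jaw":0},{"twist":[0,0,-12],"linear":[0.0026,0.0250,0],"jaw":0},{"twist":[0,0,-15],"linear":[0.0041,0.0311,0],"jaw":0},{"twist":[0,0,-17],"linear":[0.0053,0.0352,0],"jaw":0}]' |head -4
python3 ang.py; python3 h.py 0.541 -0.0475 0.034 94
```

```text
clock: 12.42
tcp_pos: [0.6151, -0.1452, 0.0073]
ee_rot: [-0.0, 0.451, 0.893, -0.0]
force: [-1.0, -0.3, 0.4]
clock: 12.83
tcp_pos: [0.6439, -0.1147, 0.0072]
ee_rot: [-0.0, 0.289, 0.957, -0.0]
force: [-0.9, -0.2, 0.7]
clock: 13.25
tcp_pos: [0.6607, -0.0765, 0.0072]
ee_rot: [-0.0, 0.118, 0.993, -0.0]
force: [-0.9, -0.3, -0.3]
clock: 13.67
tcp_pos: [0.6638, -0.0404, 0.0072]
ee_rot: [-0.0, -0.03, 1.0, -0.0]
force: [0.1, -0.9, -0.9]
top servo_bay ang 112.5 R 0.363 0.75
top servo_bay_middle ang 264.2 R 0.062 0.66
top rim_post ang 193.0 R 0.121 0.76
top pointer_tip ang 25.6 R 0.173 0.67
scene servo_bay ang 189.7 R 0.101 0.58
scene servo_bay_middle ang 191.7 R 0.064 0.65
scene rim_post ang 191.4 R 0.124 0.96
scene pointer_tip ang 25.8 R 0.17 0.47
t 14.42 tcp [ 0.6641 -0.0408  0.0075] F [ 0.1 -0.9  0.2] gap 0.01 lin [ 0.1233  0.0003 -0.0265] tw [-0.   0.  -0.7] j7 0.99
```

```bash
python3 -m creep '[{"twist":[0,0,-2],"linear":[0.0008,0.0043,0],"jaw":0},{"twist":[0,0,-5],"linear":[0.0020,0.0106,0],"jaw":0},{"twist":[0,0,-8],"linear":[0.0030,0.0170,0],"jaw":0},{"twist":[0,0,-10],"linear":[0.0038,0.0212,0],"jaw":0},{"twist":[0,0,-11],"linear":[0.0042,0.0233,0],"jaw":0}]' |head -4
python3 ang.py; python3 - <<'E'
from plant import env
import cv2,numpy as np
im=env.camera("top"); cv2.imwrite("pics/t7.png",cv2.resize(im["img"][160:310,260:420,::-1],None,fx=4,fy=4,interpolation=2))
E
python3 h.py 0.541 -0.0475 0.034 105
```

```text
clock: 14.83
tcp_pos: [0.6584, -0.0169, 0.0075]
ee_rot: [0.0, -0.126, 0.992, 0.0]
force: [0.9, -0.2, -0.8]
top servo_bay ang 202.4 R 0.103 0.96
top servo_bay_middle ang 203.9 R 0.061 0.78
top rim_post ang 205.2 R 0.123 0.95
top pointer_tip ang 26.7 R 0.176 0.62
wrist servo_bay_middle ang 344.5 R 0.063 0.38
scene servo_bay ang 202.0 R 0.1 0.74
scene servo_bay_middle ang 200.6 R 0.064 0.8
scene rim_post ang 202.5 R 0.122 0.72
scene pointer_tip ang 26.6 R 0.171 0.59
t 15.63 tcp [ 0.6586 -0.0178  0.0075] F [ 0.8 -0.1 -0.3] gap 0.0 lin [ 0.1212  0.0002 -0.0265] tw [-0.   0.  -0.7] j7 1.13
```

View pics/t7.png

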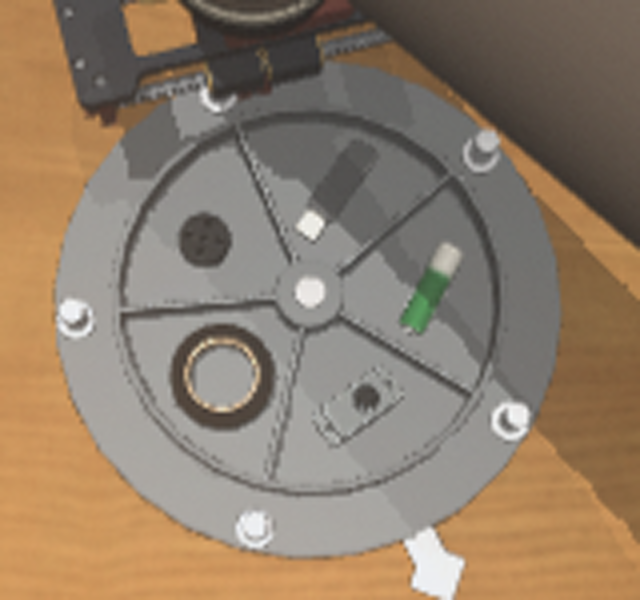

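The servo bay is near the front. The post tops at crop (253,523), (515,415), (72,313) and (487,142), the hub at (310,291) and the pointer head at (438,570) are all visible, so I'll compute the precise angles.

```bash
cat > fine.py <<'E'
from plant import env
import numpy as np,cv2
from scipy.optimize import least_squares
im=env.camera("top"); K=np.array([[im["fx"],0,im["cx"]],[0,im["fy"],im["cy"]],[0,0,1]]); g=im["img"].astype(int)
def un(u,v,z):
    d=im["R"].T@np.linalg.inv(K)@[u,v,1]; c=-im["R"].T@im["t"]; return (c+d*(z-c[2])/d[2])[:2]
def pj(X): q=K@(im["R"]@np.array(X)+im["t"]); return q[:2]/q[2]
mx,mn=g.max(2),g.min(2); white=((mn>170)&(mx-mn<40)).astype(np.uint8)
def blob(X,r=6,n=1):
    u,v=pj(X); yy,xx=np.mgrid[:480,:640]; m=white*(np.hypot(xx-u,yy-v)<r); 
    if m.sum()<6: return None
    w=m*(mn-150); return np.array([(xx*w).sum()/w.sum(),(yy*w).sum()/w.sum()]),int(m.sum())
def posts(th,A):
    P=[]
    for k in (36,108,180,252,324):
        a=np.radians(th+k); b=blob([A[0]+.122*np.cos(a),A[1]+.122*np.sin(a),.048])
        if b is not None: P.append((k,un(*b[0],.047)))
    return P
import sys
th=float(sys.argv[1]); A=np.array([.541,-.0475])
P=posts(th,A)
f=lambda s:np.ravel([p-[s[0]+.122*np.cos(np.radians(s[2]+k)),s[1]+.122*np.sin(np.radians(s[2]+k))] for k,p in P])
s=least_squares(f,[*A,th],x_scale=[.01,.01,5]).x
print("n",len(P),"axis",s[:2].round(4),"servo ang",s[2].round(2),"res mm",(f(s)*1e3).round(1))
b=blob([.394,-.118,.007],11); q=un(*b[0],.007); d=q-s[:2]
print("pointer centroid ang",round(np.degrees(np.arctan2(-d[1],-d[0]))+180,2),"R",np.hypot(*d).round(4),b[1])
b=blob([*s[:2],.05],4); print("hub",un(*b[0],.05).round(4))
E
python3 fine.py 203.5
```

```text
n 5 axis [ 0.5385 -0.0464] servo ang 203.56 res mm [ 0.5  0.9  1.2 -2.8 -6.   2.6  2.2 -2.1  2.   1.4]
pointer centroid ang 206.32 R 0.153 132
hub [ 0.5403 -0.0474]
```

```bash
sed -i 's/(36,108,180,252,324)/(36,108,252,324)/' fine.py; python3 fine.py 203.5
```

```text
n 4 axis [ 0.5402 -0.0474] servo ang 202.81 res mm [ 0.2  1.1  0.8 -0.7 -1.  -1.3  0.1  0.8]
pointer centroid ang 205.71 R 0.1541 132
hub [ 0.5409 -0.0478]
```

```bash
python3 -m creep '[{"twist":[0,0,-1],"linear":[0,0.0021,0],"jaw":0},{"twist":[0,0,-2],"linear":[0.0001,0.0043,0],"jaw":0},{"twist":[0,0,-2.6],"linear":[0.0002,0.0056,0],"jaw":0},{"twist":[0,0,-3],"linear":[0.0002,0.0064,0],"jaw":0},{"twist":[0,0,-3],"linear":[0.0002,0.0064,0],"jaw":0}]' |head -4
python3 fine.py 205.7
```

```text
clock: 16.15
tcp_pos: [0.6566, -0.0113, 0.0074]
ee_rot: [-0.0, -0.151, 0.989, 0.0]
force: [0.1, -0.6, -0.4]
n 4 axis [ 0.5394 -0.0464] servo ang 205.15 res mm [-0.7  2.1 -0.3  1.  -0.4 -2.3  1.3 -0.7]
pointer centroid ang 206.16 R 0.1538 131
hub [ 0.5407 -0.0475]
```

```bash
python3 -m creep '[{"twist":[0,0,0],"linear":[0,-0.004,0],"jaw":0},{"twist":[0,0,0],"linear":[0,-0.010,0],"jaw":0},{"twist":[0,0,0],"linear":[0,-0.012,-0.01],"jaw":0},{"twist":[0,0,0],"linear":[0,-0.012,-0.035],"jaw":0},{"twist":[0,0,0],"linear":[0,-0.012,-0.07],"jaw":0}]' |head -4
python3 fine.py 205.7;python3 fine.py 205.7;python3 fine.py 205.7; python3 ang.py
```

```text
clock: 16.62
tcp_pos: [0.6588, -0.0242, 0.0761]
ee_rot: [-0.002, -0.15, 0.989, 0.0]
force: [0.1, 0.6, 0.2]
n 4 axis [ 0.5403 -0.0472] servo ang 205.26 res mm [-0.5  1.5  1.  -0.4 -1.  -1.5  0.6  0.4]
pointer centroid ang 205.77 R 0.1542 132
hub [ 0.5409 -0.0478]
n 4 axis [ 0.5402 -0.0471] servo ang 205.26 res mm [-0.6  1.7  1.  -0.4 -1.  -1.6  0.6  0.3]
pointer centroid ang 205.81 R 0.1542 131
hub [ 0.5409 -0.0478]
n 4 axis [ 0.5402 -0.0471] servo ang 205.24 res mm [-0.6  1.6  1.1 -0.4 -1.  -1.6  0.6  0.3]
pointer centroid ang 205.81 R 0.1542 131
hub [ 0.5409 -0.0478]
top servo_bay ang 205.7 R 0.103 0.68
top servo_bay_middle ang 209.5 R 0.06 0.63
top rim_post ang 207.5 R 0.122 0.64
top pointer_tip ang 259.4 R 0.295 0.49
scene servo_bay ang 204.8 R 0.098 0.88
scene servo_bay_middle ang 205.1 R 0.063 0.95
scene rim_post ang 206.2 R 0.127 0.94
scene pointer_tip ang 25.1 R 0.167 0.63
```

It is aligned within about 0.5°, and the tips are clear. I'll raise the hand well away, confirm numerically and hand in.

```bash
python3 -m creep '[{"twist":[0,0,0],"linear":[0,0,-0.03],"jaw":0},{"twist":[0,0,0],"linear":[0,0,-0.065],"jaw":0},{"twist":[0,0,0],"linear":[0,0,-0.1],"jaw":0},{"twist":[0,0,0],"linear":[0,0,-0.12],"jaw":0},{"twist":[0,0,0],"linear":[0,0,-0.12],"jaw":0}]' |head -4
python3 fine.py 205.7; python3 -c "
from plant import env
print(env.sign_off())"
```

```text
clock: 17.93
tcp_pos: [0.6623, -0.0218, 0.2029]
ee_rot: [0.003, -0.15, 0.989, -0.0]
force: [-1.1, 1.0, 0.2]
n 4 axis [ 0.5401 -0.047 ] servo ang 205.19 res mm [-0.8  2.2  1.2 -0.5 -1.1 -1.7  0.7 -0. ]
pointer centroid ang 205.89 R 0.1542 130
hub [ 0.541  -0.0478]
the job is handed in; nothing more can be done
None
```

The middle of the servo's bay is lined up with the pointer to about 0.7° by the top camera, the hand is lifted clear, and the job was handed in at about 18 s of the 64 s allowed.

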